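Set a time switch for the night hours

ROBOT

A 6-joint arm with a two-finger parallel gripper is mounted at the origin on the work surface; the furniture and walls round the work are solid. World frame = base frame: x ahead of the robot, y to its left, z up, the work surface at z = 0. Lengths are in m, angles in rad, forces in N, time in s.
With the tool pointing down it reaches from about 0.375 to 0.825 m from the base axis. Payload 5.5 kg.
Tool frame: the origin (TCP) lies at the very end of the fingers, on their centre line; the grasp point (between the pads) lies 19 mm behind it (hold_point_z is the distance from the TCP to the grasp point, in m); z points along the fingers, y is the line along which they close (so a half turn about z gives the same grasp; the last joint's range is limited). The gripper opens to 85 mm and grips with 20 to 120 N. Pads are 22 mm wide; open, the fingers measure 114 mm over their backs; the gripper's body (76 mm by 85 mm) begins 54 mm behind the grasp point. The pads swing forward as they close: fully open they stand 13 mm farther back than shut.
Start: joints at [1.267, 0.314, -0.047, 1.21, 0, 1.571], TCP at [0.179, 0.573, 0.2] pointing down, gripper open.
Joint ranges: [-2.67, 2.67], [-0.69, 1.73], [-1.03, 1.25], [-2.08, 2.16], [-1.42, 1.45], [-3.14, 3.14]. Speed limits (rad/s): [2.39, 2.39, 3.01, 3.14, 3.14, 3.14].

INTERFACE

Orientations are given as a 3x3 rotation matrix whose columns are the frame's x, y, z axes.
In Python, from cell import get_obs, snapshot, hand_in, silhouettes, spot_point, hold_point_z gives the robot as it stands.
- The arm moves only by the tool arm_command, never from a script. Its argument "plan" is a list of rows, each a list of 7 numbers: the shift along the world's x, y, z as a fraction of full scale, then the turn, a rotation vector about the world's x, y, z as a fraction of full scale, then the closure, from -1 (fully open) to 1 (shut). A call has 1 to 12 rows; each row is the pose to reach, as a shift and turn from the pose commanded when the call began; what a row does not reach only later rows make up. Full scale, the value 1, is 1000 mm for a shift and 30 degrees for a turn. A row lasts 1/12 s, in which the tool goes at most 41.7 mm and 7.16 degrees, less where a joint would pass 70% of its speed; a pose out of reach is approached as far as the arm can. A call with a number of a shift or a turn outside -1 to 1 is refused whole. A call with a gripper value outside its range is refused whole. The fingers move at their own pace and stop on an object; "force" is the grip in N (left out, the last holds). Time passes only in rows, so rows that repeat a pose let the fingers close. It gives the time, the measured TCP pose, the force, the opening and the grip force at its end, in the units of the state.
- get_obs(): the state, without advancing time (a new reading comes with each control period).
- snapshot(name): name is "scene" or "top" or "wrist"; returns a dict with "frame" (480x640x3 uint8, blue, green, red), "intrinsics" (3x3 intrinsics, pixels), "dist_coeffs" ([k1, k2, p1, p2, k3] as OpenCV has them; the pictures are not rectified), "extrinsics" (4x4, takes a point from camera to world coordinates). Camera axes: x right, y down, z forward; pixel columns grow to the right and rows downward; lengths in m; the calibration is good to about 2 mm. A picture is of the moment at which its call begins. There is no depth.
- hand_in(): hands the job in; it is judged then, once.
Trained networks look in a picture, given as the dict that the camera call returned (one of the last four; its "shot" number tells which), for a name from the list of things; names that differ only in an ending like _2 or _b are one class to them, and where a whole thing is asked for, a point or a joint stands for the part that bears it (a point fixed in the world has none). Each returns a list of dicts, best first, with "confidence" (0 to 1); they miss things now and then, are a little off and sometimes report something else, mostly with a low value. They report only what shows in the picture. A call takes as long as a camera call.
- silhouettes(picture, thing): "pixels" (480x640 bool, what is visible of it) and "bbox" ([left, top, right, bottom] in pixels, round what is visible of it).
- spot_point(picture, thing): "pixel" ([column, row] in pixels: a listed point, or the origin of a listed thing).
The state is a dict: "time_s": time; "q": joint angles; "qvel": joint speeds; "joint_efforts": joint torques, N m; "tcp_pos": TCP position; "tcp_rot": TCP orientation; "ft_force": force on the tool from outside, world axes, zero at the start; "ft_torque": the same for the moment, N m; "finger_gap": finger opening in m; "gripper_force": force on a finger pad.
Only numpy, scipy, OpenCV 4.12 (cv2) and the standard library are available. Lean on these libraries where they do the work, as an engineer would, in place of code of your own. Each camera call takes 0.05 s, during which the arm holds its last target. There are 200 camera calls.

TASK

Set the time switch so that it runs through the night: run a fingertip lightly along the ring of white tabs beside the dark blue night sector of the dial, so that every tab there is pushed down and every tab beside the yellow day sector stays up. Then push the orange-red selector across from the red dot (off) all the way to the green dot (automatic). Nothing is to be picked up: leave the loose things round the time switch where they are.

Things in the scene. Friction and masses are not known exactly. Their poses are not given: they have to be found in the camera images.
- time_switch: time switch lying on its back: light grey case, black terminal cover, on a fixed plywood board 300 x 200 x 12 mm. Origin: centre of the board's underside, on the bench; x runs from the terminal cover to the dial's end. The case's flat top (x -79 to +125 mm, y +-80 mm) is 70 mm above the origin, the terminal cover (x under -79 mm) 54 mm; the dial's centre is at x +42 mm, y 0
- dial: dial 133 mm across, which stays at any angle it stands. Origin on its axis, level with the case's top; z up, x to the middle of the dark blue night sector, which reaches 67.5 deg either side (9 hours); the rest is yellow day (15 hours). Under and inside the ring of 24 white tabs (every 15 deg, 49.5 to 63.5 mm from the axis) dial and face are at most 11 mm above the origin, the hub (18 mm across) 17 mm
- selector (a joint): the small orange-red sliding selector on the grey case between the terminal cover and the dial: 0 = off (at the red dot), grows along the time switch's +y to 0.018 m = automatic (at the green dot). About 1.5 N slides it; it stays where it is left
- selector_knob (a point): centre of the top of the selector's knob, which is 12 mm wide along its travel (the time switch's y), 15 mm across it and stands 11 mm above the case's top. When off it is at x -60, y -9 mm in the time switch's frame; the dial's edge is 35 mm away, and nothing else on the case stands in the way
- night_1 (a joint): travel in m of the night tab at -60 deg from the dial's x axis, counter-clockwise from above: 0 raised, 0.0045 down. Every tab: 14 mm long radially, 12 to 14 mm wide, about 1.5 mm from the next; roof-shaped, flanks sloping at about 40 deg to a narrow top, 17.5 mm above the dial's origin when raised and 13 mm when down. About 1.2 N pushes it down to a hard stop; it stays where it is left
- night_2 (a joint): travel in m of the night tab at -45 deg from the dial's x axis, counter-clockwise from above: 0 raised, 0.0045 down
- night_3 (a joint): travel in m of the night tab at -30 deg from the dial's x axis, counter-clockwise from above: 0 raised, 0.0045 down
- night_4 (a joint): travel in m of the night tab at -15 deg from the dial's x axis, counter-clockwise from above: 0 raised, 0.0045 down
- night_5 (a joint): travel in m of the night tab at 0 deg from the dial's x axis, counter-clockwise from above: 0 raised, 0.0045 down
- night_6 (a joint): travel in m of the night tab at 15 deg from the dial's x axis, counter-clockwise from above: 0 raised, 0.0045 down
- night_7 (a joint): travel in m of the night tab at 30 deg from the dial's x axis, counter-clockwise from above: 0 raised, 0.0045 down
- night_8 (a joint): travel in m of the night tab at 45 deg from the dial's x axis, counter-clockwise from above: 0 raised, 0.0045 down
- night_9 (a joint): travel in m of the night tab at 60 deg from the dial's x axis, counter-clockwise from above: 0 raised, 0.0045 down
- day_1 (a joint): travel in m of the day tab at 75 deg from the dial's x axis, counter-clockwise: 0 raised, 0.0045 down
- day_2 (a joint): travel in m of the day tab at 90 deg from the dial's x axis, counter-clockwise: 0 raised, 0.0045 down
- day_3 (a joint): travel in m of the day tab at 105 deg from the dial's x axis, counter-clockwise: 0 raised, 0.0045 down
- day_4 (a joint): travel in m of the day tab at 120 deg from the dial's x axis, counter-clockwise: 0 raised, 0.0045 down
- day_12 (a joint): travel in m of the day tab at 240 deg from the dial's x axis, counter-clockwise: 0 raised, 0.0045 down
- day_13 (a joint): travel in m of the day tab at 255 deg from the dial's x axis, counter-clockwise: 0 raised, 0.0045 down
- day_14 (a joint): travel in m of the day tab at 270 deg from the dial's x axis, counter-clockwise: 0 raised, 0.0045 down
- day_15 (a joint): travel in m of the day tab at 285 deg from the dial's x axis, counter-clockwise: 0 raised, 0.0045 down
- fuse_3: white porcelain bottle fuse standing upright, 23 mm across and 50 mm high, green band; leave it alone. Origin at the centre of its underside
- insulator_b: white porcelain bobbin insulator standing upright, 34 mm across and 38 mm high; leave it alone. Origin at the centre of its underside
- screwdriver_small: screwdriver with a yellow handle lying on the bench, 165 mm long, 20 mm thick; leave it alone. Origin at the middle of its underside

How it is judged:
By the outcome, as a careful person would: the job done as asked, in the order asked, and still so for the second after the job is handed in, with the robot touching nothing.
It also fails if it takes over 42 s, if anything falls off the work surface, if the arm or the gripper's body presses on something with over 40 N, if the wrist force passes 120 N, or if a joint passes its speed limit or range.

## Working session

There is one attempt and no reset: what is moved stays moved. The work goes in short steps, Python scripts to look and compute and a tool call to move; the robot and the scene stay as the last step left them, time stands still between calls to the robot, and variables do not carry over. Pictures are saved under pics/ and viewed, at most 10 in all, crops included, and the job is handed in when it is done.

Besides the shell and the picture viewer there is one more tool, called after ">>>" by a JSON object that holds its "name" and its "arguments". arm_command: Moves the arm, as the interface text tells. Shift numbers are shares of 1000 mm and turn numbers shares of 30 degrees, none past 1 either way. Its arguments: {"type":"object","properties":{"plan":{"type":"array","items":{"type":"array","items":{"type":"number"}}},"force":{"type":"number"}},"required":["plan"]}

```bash
ls; mkdir -p pics; cat > h.py <<'E'
import numpy as np, cv2
from cell import *
def ray(s,px):
    K=np.array(s["intrinsics"],float);d=np.array(s["dist_coeffs"],float);T=np.array(s["extrinsics"])
    p=cv2.undistortPoints(np.array(px,float).reshape(-1,1,2),K,d).reshape(-1,2)
    r=np.c_[p,np.ones(len(p))]@T[:3,:3].T
    return T[:3,3],r
def onz(s,px,z):
    o,r=ray(s,px); return o+r*((z-o[2])/r[:,2])[:,None]
def proj(s,P):
    T=np.array(s["extrinsics"]);Ti=np.linalg.inv(T)
    return cv2.projectPoints(np.array(P,float).reshape(-1,1,3),cv2.Rodrigues(Ti[:3,:3])[0],Ti[:3,3],np.array(s["intrinsics"],float),np.array(s["dist_coeffs"],float))[0].reshape(-1,2)
def tri(obs):
    A=np.zeros((3,3));b=np.zeros(3)
    for s,px in obs:
        o,r=ray(s,[px]);u=r[0]/np.linalg.norm(r[0]);M=np.eye(3)-np.outer(u,u);A+=M;b+=M@o
    return np.linalg.solve(A,b)
E
python3 - <<'E'
from h import *
np.set_printoptions(precision=4,suppress=True)
S={}
for n in("top","scene"):
    s=S[n]=snapshot(n); cv2.imwrite(f"pics/{n}0.png",s["frame"]); print(n,np.array(s["extrinsics"])[:3,3])
    for t in("time_switch","dial","selector_knob","fuse_3","insulator_b","screwdriver_small"):
        print(t,[(np.round(d["pixel"],1),round(d["confidence"],2)) for d in spot_point(s,t)[:2]])
for t in("time_switch","dial","selector_knob","fuse_3","insulator_b","screwdriver_small"):
    try: print(t,tri([(S[n],spot_point(S[n],t)[0]["pixel"]) for n in S]))
    except Exception as e: print(t,e)
print(get_obs(),hold_point_z)
E
```

```text
pics
top [ 0.3946 -0.0655  0.9565]
time_switch [(array([373.2, 299.6]), 0.83), (array([378.9, 265.4]), 0.53)]
dial [(array([371.5, 266.7]), 0.61)]
selector_knob [(array([383.3, 328. ]), 0.52)]
fuse_3 [(array([293.4, 317.4]), 0.57)]
insulator_b [(array([444.5, 274.1]), 0.74), (array([481.7, 267.2]), 0.28)]
screwdriver_small [(array([481.8, 267. ]), 0.61)]
scene [-0.0645 -0.486   0.4325]
time_switch [(array([351.4, 309.8]), 0.77)]
dial [(array([357.6, 265.5]), 0.95)]
selector_knob [(array([339. , 286.5]), 0.46)]
fuse_3 [(array([276.5, 300.9]), 0.61)]
insulator_b [(array([426.7, 326.2]), 0.67)]
screwdriver_small []
time_switch [ 0.5226 -0.1625  0.007 ]
dial [ 0.5662 -0.1516  0.0718]
selector_knob [ 0.4674 -0.1698  0.0815]
fuse_3 [ 0.4915 -0.0231 -0.006 ]
insulator_b [ 0.5675 -0.2869 -0.0041]
screwdriver_small list index out of range
{'time_s': 1.3, 'q': array([ 1.267 ,  0.3135, -0.0471,  1.2102,  0.    ,  1.5708]), 'qvel': array([-0.0012,  0.0005, -0.    ,  0.0005, -0.0015,  0.0019]), 'joint_efforts': array([  0.0007, -53.9466,  34.0045,   0.0021,  -0.    ,   0.    ]), 'tcp_pos': array([0.1795, 0.5725, 0.1996]), 'tcp_rot': array([[-0.9542,  0.2991, -0.    ],
       [ 0.2991,  0.9542, -0.    ],
       [ 0.    , -0.    , -1.    ]]), 'ft_force': array([-0.0134, -0.2006, -0.0492]), 'ft_torque': array([-0.0134,  0.0257, -0.0238]), 'gripper_force': 0.0, 'finger_gap': 0.08568425837478919} 0.0187
```

View pictures.

View pics/top0.png

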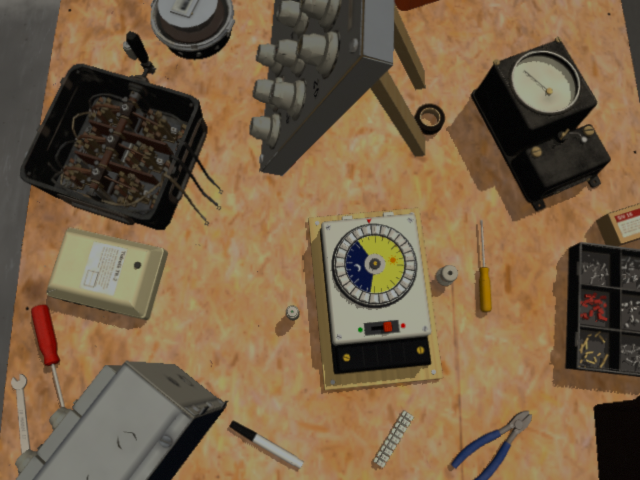

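View pics/scene0.png

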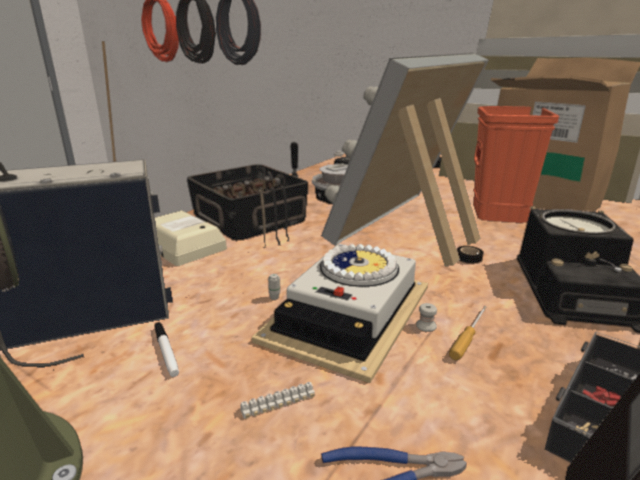

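```bash
python3 - <<'E'
from h import *
np.set_printoptions(precision=3,suppress=True)
a=snapshot("top");b=snapshot("scene")
print("panel top near",tri([(a,(392,62)),(b,(402,62))]))
print("panel foot",onz(a,[(263,170)],0.0),onz(b,[(330,240)],0))
print("box top right corner",onz(a,[(225,403),(125,363),(30,460)],0.2), [onz(b,[(145,163)],z) for z in(.15,.2,.25,.3)])
print("box foot",onz(b,[(165,325),(0,345)],0))
for t in [(225,403),(125,363),(195,372)]: print(tri([(a,t),(b,(145,163))]))
E
```

```text
panel top near [ 0.735 -0.142  0.403]
panel foot [[0.76 0.04 0.  ]] [[0.775 0.034 0.   ]]
box top right corner [[0.354 0.059 0.2  ]
 [0.404 0.198 0.2  ]
 [0.273 0.319 0.2  ]] [array([[0.641, 0.516, 0.15 ]]), array([[0.516, 0.339, 0.2  ]]), array([[0.391, 0.161, 0.25 ]]), array([[ 0.266, -0.016,  0.3  ]])]
box foot [[ 0.323  0.077 -0.   ]
 [ 0.147  0.247 -0.   ]]
[0.343 0.059 0.273]
[0.404 0.182 0.245]
[0.376 0.102 0.26 ]
```

>>> {"name": "arm_command", "arguments": {"plan": [[0,0,0.04,0,0,0,-1],[0,0,0.08,0,0,0,1],[0,0,0.12,0,0,0,1],[0,0,0.16,0,0,0,1],[0.01,0,0.2,0,0,0,1],[0.03,-0.01,0.22,0,0,0,1],[0.06,-0.03,0.22,0,0,0,1],[0.09,-0.055,0.22,0,0,0,1],[0.12,-0.08,0.22,0,0,0,1],[0.15,-0.11,0.22,0,0,0,1],[0.17,-0.14,0.22,0,0,0,1],[0.19,-0.175,0.22,0,0,0,1]], "force": 60}}

```text
time_s: 2.4
tcp_pos: [0.3707, 0.3964, 0.419]
tcp_rot: [[-0.954, 0.299, -0.0], [0.299, 0.954, -0.0], [0.0, -0.0, -1.0]]
ft_force: [1.0, 0.4, 0.5]
finger_gap: -0.0
gripper_force: 0.0
```

>>> {"name": "arm_command", "arguments": {"plan": [[0.02,-0.035,0,0,0,0,1],[0.04,-0.07,0,0,0,0,1],[0.06,-0.105,0,0,0,0,1],[0.08,-0.14,0,0,0,0,1],[0.1,-0.175,0,0,0,0,1],[0.11,-0.215,0,0,0,0,1],[0.12,-0.255,0,0,0,0,1],[0.13,-0.295,0,0,0,0,1],[0.13,-0.335,0,0,0,0,1],[0.13,-0.375,0,0,0,0,1],[0.13,-0.415,0,0,0,0,1],[0.13,-0.455,-0.02,0,0,0,1]]}}

```text
time_s: 3.4
tcp_pos: [0.5003, -0.0571, 0.4038]
tcp_rot: [[-0.954, 0.3, 0.005], [0.3, 0.954, -0.001], [-0.005, 0.001, -1.0]]
ft_force: [1.0, 0.2, 0.2]
finger_gap: -0.0001
gripper_force: 0.0
```

>>> {"name": "arm_command", "arguments": {"plan": [[0,-0.04,-0.02,0,0,0,1],[0,-0.08,-0.04,0,0,0,1],[0,-0.1,-0.06,0,0,0,1],[0,-0.1,-0.08,0,0,0,1],[0,-0.1,-0.1,0,0,0,1],[0,-0.1,-0.1,0,0,0,1]]}}

```text
time_s: 3.9
tcp_pos: [0.4973, -0.1549, 0.2971]
tcp_rot: [[-0.954, 0.301, -0.006], [0.301, 0.954, 0.002], [0.006, 0.0, -1.0]]
ft_force: [0.5, 0.5, -1.0]
finger_gap: -0.0004
gripper_force: 0.0
```

```bash
python3 - <<'E'
from h import *
np.set_printoptions(precision=4,suppress=True)
s=snapshot("wrist"); cv2.imwrite("pics/w1.png",s["frame"]); o=get_obs()
import pickle;pickle.dump(s,open("w1.pkl","wb"))
print(np.array(s["extrinsics"]),s["intrinsics"],o["time_s"],o["tcp_pos"],o["tcp_rot"],o["q"],o["finger_gap"],o["ft_force"])
for t in("dial","selector_knob","time_switch"): print(t,[(d["pixel"],d["confidence"]) for d in spot_point(s,t)[:2]])
E
```

```text
[[ 0.3015  0.9152  0.2673  0.428 ]
 [ 0.9535 -0.2892 -0.0854 -0.1327]
 [-0.0009  0.2806 -0.9598  0.4713]
 [ 0.      0.      0.      1.    ]] [[420.3481   0.     317.5724]
 [  0.     420.3481 235.8427]
 [  0.       0.       1.    ]] 3.95 [ 0.498  -0.1546  0.2993] [[-0.954   0.2998 -0.0037]
 [ 0.2998  0.954   0.0012]
 [ 0.0039  0.     -1.    ]] [-0.3011  0.1467 -0.0341  1.3939  0.      0.0034] 0.0001510147278382312 [-1.0051  0.2419  1.0189]
dial [([339.9, 256.0], 0.96)]
selector_knob [([291.8, 170.3], 0.69)]
time_switch [([325.6, 207.2], 0.7)]
```

View pics/w1.png

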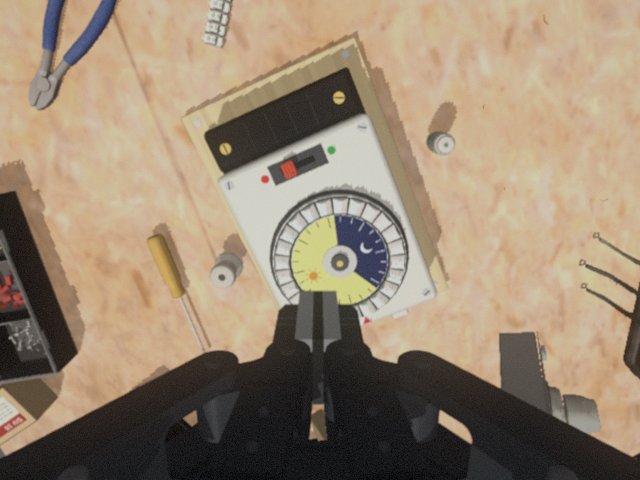

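```bash
cat > fit.py <<'E'
from h import *
from scipy.optimize import minimize
def fit(s,c0,z=0.081):
    """dial centre and night direction from the colour faces seen in s, on plane z"""
    hsv=cv2.cvtColor(s["frame"],cv2.COLOR_BGR2HSV)
    Y=cv2.inRange(hsv,(20,80,80),(35,255,255)).astype(float)/255; B=cv2.inRange(hsv,(105,80,20),(130,255,255)).astype(float)/255
    f=cv2.GaussianBlur(Y-B,(0,0),1.5).astype(np.float32); w=cv2.GaussianBlur(Y+B,(0,0),1.5).astype(np.float32)
    r,t=np.meshgrid(np.arange(.012,.060,.001),np.radians(np.arange(0,360,2))); 
    sg=np.where(np.abs((np.degrees(t)+180)%360-180)<67.5,-1,1)
    def cost(p):
        P=np.c_[(p[0]+r*np.cos(t+p[2])).ravel(),(p[1]+r*np.sin(t+p[2])).ravel(),np.full(r.size,z)]
        u=proj(s,P).astype(np.float32)
        g=lambda im:cv2.remap(im,u[:,0].reshape(r.shape),u[:,1].reshape(r.shape),cv2.INTER_LINEAR)
        a=g(f);b=g(w); m=(r<p[3]); 
        # inside radius p[3] colours match, outside none
        rin=1/(1+np.exp((r-p[3])/.0008))
        return np.mean((a-sg*rin)**2*r)*1e3
    best=None
    for a in np.radians(range(0,360,45)):
        q=minimize(cost,[*c0,a,.042],method="Nelder-Mead",options=dict(initial_simplex=[[*c0,a,.042],[c0[0]+.006,c0[1],a,.042],[c0[0],c0[1]+.006,a,.042],[*c0,a+.4,.042],[*c0,a,.046]],xatol=1e-5,fatol=1e-6,maxiter=400))
        if best is None or q.fun<best.fun: best=q
    return best.x,best.fun
E
python3 - <<'E'
from fit import *
import pickle
np.set_printoptions(precision=4,suppress=True)
w=pickle.load(open("w1.pkl","rb"));a=snapshot("top");b=snapshot("scene")
print("dial tri",tri([(a,(371.5,266.7)),(b,(357.6,265.5)),(w,(339.9,256.))]),tri([(a,(371.5,266.7)),(w,(339.9,256.))]))
print("knob tri",tri([(a,(383.3,328)),(b,(339,286.5)),(w,(291.8,170.3))]))
print("single: dial",onz(w,[(339.9,256.)],.07),onz(a,[(371.5,266.7)],.07),onz(b,[(357.6,265.5)],.07),"knob",onz(w,[(291.8,170.3)],.081),onz(a,[(383.3,328)],.081),onz(b,[(339,286.5)],.081))
for s in(w,a):
    x,c=fit(s,(.566,-.152)); print(x[:2],np.degrees(x[2]),x[3],c)
E
```

```text
dial tri [ 0.566  -0.1522  0.072 ] [ 0.5663 -0.1521  0.07  ]
knob tri [ 0.4681 -0.1702  0.0814]
single: dial [[ 0.5668 -0.1533  0.07  ]] [[ 0.5659 -0.1509  0.07  ]] [[ 0.5702 -0.1507  0.07  ]] knob [[ 0.4692 -0.1711  0.081 ]] [[ 0.4655 -0.1671  0.081 ]] [[ 0.4709 -0.1717  0.081 ]]
[0.3854 0.0754] 1540.1591015176455 -0.38502918830513977 0.0
[ 0.6181 -0.1555] 413.90168233350846 -0.023303123841560934 1.0926144285537907fit.py:16: RuntimeWarning: overflow encountered in exp
  rin=1/(1+np.exp((r-p[3])/.0008))
```

>>> {"name": "arm_command", "arguments": {"plan": [[0.014,0.025,-0.02,0,0,-0.2,1],[0.028,0.05,-0.04,0,0,-0.4,1],[0.042,0.075,-0.06,0,0,-0.6,1],[0.056,0.1,-0.08,0,0,-0.8,1],[0.068,0.125,-0.1,0,0,-1,1]]}}

```text
time_s: 4.62
tcp_pos: [0.5691, -0.0282, 0.2014]
tcp_rot: [[-0.673, 0.739, 0.003], [0.739, 0.673, -0.0], [-0.002, 0.002, -1.0]]
ft_force: [0.5, -0.6, 0.0]
finger_gap: -0.0003
gripper_force: 0.0
```

>>> {"name": "arm_command", "arguments": {"plan": [[0,0,0,0,0,-0.2,1],[0,0,0,0,0,-0.4,1],[0,0,0,0,0,-0.6,1],[0,0,0,0,0,-0.8,1],[0,0,0,0,0,-1,1]]}}

```text
time_s: 5.03
tcp_pos: [0.5684, -0.0292, 0.202]
tcp_rot: [[-0.214, 0.977, 0.002], [0.977, 0.214, -0.0], [-0.0, 0.002, -1.0]]
ft_force: [-0.4, 0.2, -0.3]
finger_gap: 0.0002
gripper_force: 0.0
```

>>> {"name": "arm_command", "arguments": {"plan": [[0,0,0,0,0,-0.2,1],[0,0,0,0,0,-0.4,1],[0,0,0,0,0,-0.4,1],[0,0,0,0,0,-0.4,1]]}}

```text
time_s: 5.37
tcp_pos: [0.5682, -0.0295, 0.2018]
tcp_rot: [[-0.014, 1.0, 0.001], [1.0, 0.014, -0.0], [-0.0, 0.001, -1.0]]
ft_force: [0.5, -0.1, -1.4]
finger_gap: 0.0003
gripper_force: 0.0
```

```bash
python3 - <<'E'
s=open("fit.py").read()
s=s.replace("xatol=1e-5","xatol=1e-5").replace('method="Nelder-Mead",','method="Nelder-Mead",bounds=[(c0[0]-.012,c0[0]+.012),(c0[1]-.012,c0[1]+.012),(a-.6,a+.6),(.034,.05)],')
open("fit.py","w").write(s)
E
python3 - <<'E'
from fit import *
import pickle
np.set_printoptions(precision=4,suppress=True)
w=pickle.load(open("w1.pkl","rb"));a=snapshot("top");v=snapshot("wrist");o=get_obs()
pickle.dump(v,open("w2.pkl","wb"))
cv2.imwrite("pics/w2.png",v["frame"]); print(o["time_s"],o["tcp_pos"],o["tcp_rot"],o["q"])
for s in(w,v):
    x,c=fit(s,(.566,-.152)); print(x[:2],np.degrees(x[2])%360,x[3],c)
A=x[2];c=x[:2]
im=v["frame"].copy()
for k in range(24):
    t=A+np.radians(15*k); 
    for u in proj(v,[[c[0]+r*np.cos(t),c[1]+r*np.sin(t),.0875] for r in(.0495,.0635)]): cv2.circle(im,tuple(np.int32(np.round(u))),1,(0,0,255) if k<=4 or k>=20 else (0,200,0),-1)
cv2.imwrite("pics/w2o.png",im)
for t in("dial","selector_knob","time_switch"): print(t,[(d["pixel"],d["confidence"]) for d in spot_point(v,t)[:2]])
E
```

```text
5.4667 [ 0.5679 -0.0296  0.2015] [[-0.0131  0.9999  0.0008]
 [ 0.9999  0.0131 -0.    ]
 [-0.0001  0.0008 -1.    ]] [-0.0521  0.2528 -0.1237  1.1935  0.      1.5057]
[ 0.5673 -0.1548] 102.43090934490942 0.0448482699795211 3.5298847092728898
[ 0.578 -0.14 ] 259.23267510042893 0.034 10.270182694895748
dial [([232.8, 177.7], 0.69)]
selector_knob []
time_switch []
```

View pics/w2o.png

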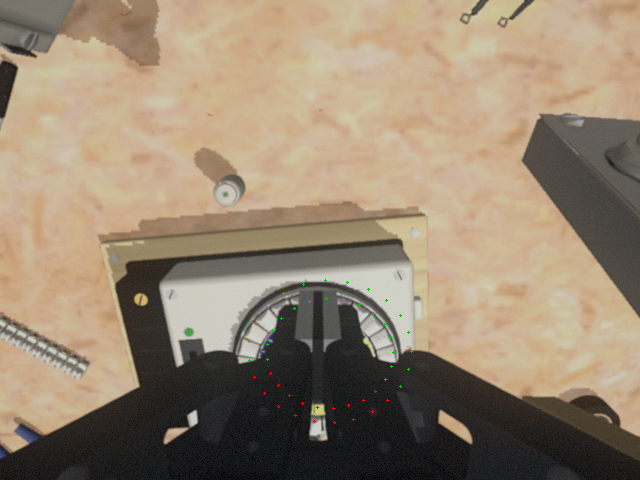

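```bash
python3 - <<'E'
from fit import *
import pickle
np.set_printoptions(precision=4,suppress=True)
w=pickle.load(open("w1.pkl","rb"))
for z in (.078,.081): 
    x,c0=fit(w,(.566,-.152),z); print(z,x[:2],np.degrees(x[2])%360,x[3],c0)
A=x[2];c=x[:2]
k0=(340,245);K=5
im=cv2.resize(w["frame"][165:325,260:430],None,fx=K,fy=K,interpolation=cv2.INTER_CUBIC)[:,:800]
for k in range(24):
    t=A+np.radians(15*k)
    for u in proj(w,[[c[0]+r*np.cos(t),c[1]+r*np.sin(t),.0875] for r in(.0495,.0635)]):
        cv2.circle(im,tuple(np.int32(np.round((u-(260,165)+.5)*K))),3,(0,0,255) if k<=4 or k>=20 else (0,200,0),-1)
for u in proj(w,[[*c,.087]]): cv2.circle(im,tuple(np.int32(np.round((u-(260,165)+.5)*K))),4,(255,0,255),-1)
cv2.imwrite("pics/w1o.png",cv2.resize(im,None,fx=.74,fy=.74))
# case edges -> yaw
E
```

```text
0.078 [ 0.5684 -0.1549] 102.44383948077076 0.04520283385330074 3.607044057701002
0.081 [ 0.5673 -0.1548] 102.43090934490942 0.0448482699795211 3.5298847092728898
```

View pics/w1o.png

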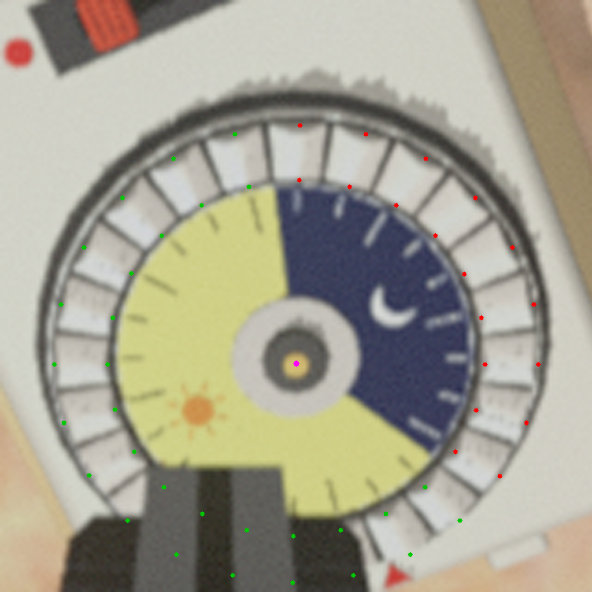

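```bash
python3 - <<'E'
from fit import *
import pickle
np.set_printoptions(precision=4,suppress=True)
w=pickle.load(open("w1.pkl","rb"))
R=np.array([[-.954,.2998,-.0037],[.2998,.954,.0012],[.0039,0,-1]]);p=np.array([.498,-.1546,.2993])
for l in [(.011,-.008,0),(.011,.008,0),(.011,0,0),(.011,0,-.02),(0,0,0),(.011,.0145,0),(.011,.0145,-.02)]: print(l,proj(w,p+R@l))
S=K=3.7
print("seen tip corners",[(260+u/S,165+v/S) for u,v in((147,467),(190,467),(235,467),(283,467),(75,530),(90,517),(355,517))])
E
```

```text
(0.011, -0.008, 0) [[299.9532 262.5491]]
(0.011, 0.008, 0) [[336.7821 262.498 ]]
(0.011, 0, 0) [[318.3667 262.5249]]
(0.011, 0, -0.02) [[318.4136 280.2757]]
(0, 0, 0) [[318.3975 285.9289]]
(0.011, 0.0145, 0) [[351.7422 262.4741]]
(0.011, 0.0145, -0.02) [[355.6972 280.2167]]
seen tip corners [(299.72972972972974, 291.2162162162162), (311.35135135135135, 291.2162162162162), (323.5135135135135, 291.2162162162162), (336.48648648648646, 291.2162162162162), (280.27027027027026, 308.2432432432432), (284.3243243243243, 304.7297297297297), (355.94594594594594, 304.7297297297297)]
```

```bash
python3 - <<'E'
from fit import *
o=get_obs();p=o["tcp_pos"];R=o["tcp_rot"];out=[]
for n in("scene",):
    s=snapshot(n);f=s["frame"].copy();u=proj(s,p)[0];print(n,u)
    q=[proj(s,p+R@np.array(l))[0] for l in((.011,.008,0),(.011,-.008,0),(-.011,.008,0),(-.011,-.008,0))];print(q)
    x,y=np.int32(u)-(60,60);K=5;c=cv2.resize(f[y:y+110,x:x+120],None,fx=K,fy=K,interpolation=cv2.INTER_CUBIC)
    for e in q: cv2.circle(c,tuple(np.int32((e-(x,y)+.5)*K)),3,(0,0,255),-1)
    cv2.imwrite("pics/s3.png",c)
E
```

```text
scene [300.05541962 183.95254887]
[array([297.61386189, 181.96087486]), array([292.47659217, 184.08918031]), array([307.62334416, 183.8154894 ]), array([302.5688303 , 186.00274803])]
```

View pics/s3.png

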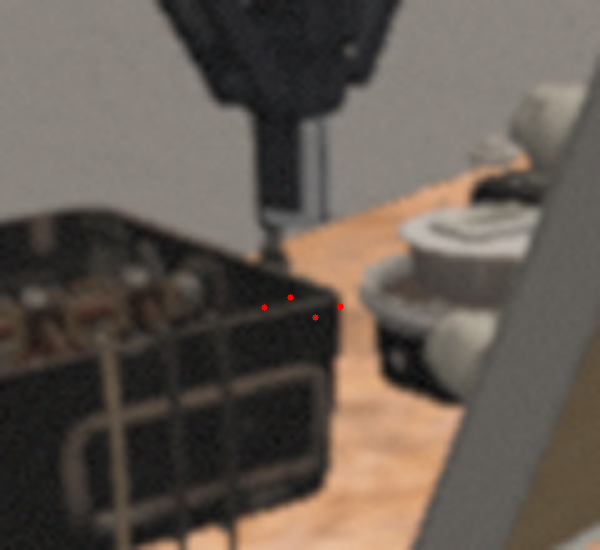

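>>> {"name": "arm_command", "arguments": {"plan": [[-0.005,-0.03,-0.02,0,0,0.2,1],[-0.013,-0.06,-0.05,0,0,0.388,1],[-0.013,-0.07,-0.08,0,0,0.388,1],[-0.013,-0.07,-0.1,0,0,0.388,1],[-0.013,-0.07,-0.1,0,0,0.388,1],[-0.013,-0.07,-0.1,0,0,0.388,1]]}}

```text
time_s: 6.17
tcp_pos: [0.5534, -0.0997, 0.1003]
tcp_rot: [[-0.212, 0.977, -0.003], [0.977, 0.212, 0.001], [0.001, -0.002, -1.0]]
ft_force: [-0.5, -0.7, -0.0]
finger_gap: 0.0006
gripper_force: 0.0
```

```bash
python3 - <<'E'
from h import *
o=get_obs();print(o["tcp_pos"],o["tcp_rot"],o["ft_force"],o["time_s"])
p=o["tcp_pos"];R=o["tcp_rot"]
P=[p+R@np.array(l) for l in((.011,.008,0),(.011,-.008,0),(-.011,.008,0),(-.011,-.008,0))]
im=[]
s=snapshot("scene");f=s["frame"];x,y=np.int32(proj(s,p)[0])-(50,75);K=5
c=cv2.resize(f[y:y+110,x:x+100],None,fx=K,fy=K,interpolation=cv2.INTER_CUBIC)
for dz,col in((0,(0,0,255)),(.034,(0,255,0))):
    for e in proj(s,np.array(P)+[0,0,dz]): cv2.circle(c,tuple(np.int32((e-(x,y)+.5)*K)),2,col,-1)
cv2.imwrite("pics/s4.png",c)
E
```

```text
[ 0.55341989 -0.0996792   0.10030576] [[-2.11837710e-01  9.77301623e-01 -2.51452465e-03]
 [ 9.77304217e-01  2.11839817e-01  6.00201666e-04]
 [ 1.11925450e-03 -2.33031019e-03 -9.99996658e-01]] [-0.52206816 -0.7132431  -0.02876417] 6.1667
```

View pics/s4.png

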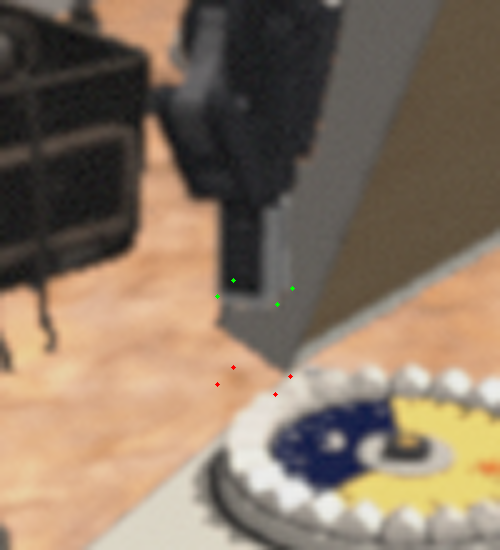

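>>> {"name": "arm_command", "arguments": {"plan": [[0.0015,0,-0.005,0,0,0,1],[0.0015,0,-0.01,0,0,0,1],[0.0015,0,-0.014,0,0,0,1],[0.0015,0,-0.014,0,0,0,1],[0.0015,0,-0.014,0,0,0,1]]}}

```text
time_s: 6.63
tcp_pos: [0.5559, -0.0995, 0.087]
tcp_rot: [[-0.212, 0.977, -0.0], [0.977, 0.212, 0.0], [0.0, -0.0, -1.0]]
ft_force: [0.1, 0.7, -0.2]
finger_gap: 0.0002
gripper_force: 0.0
```

```bash
python3 - <<'E'
from h import *
o=get_obs();print(o["tcp_pos"],o["ft_force"],o["time_s"])
s=snapshot("scene");o=get_obs();print(o["tcp_pos"],o["ft_force"])
E
```

```text
[ 0.5558926  -0.09952082  0.08695434] [ 0.14673062  0.69457125 -0.19245614] 6.6333
[ 0.55605898 -0.09957736  0.08713303] [-0.52665246  0.51584473 -0.24091234]
```

>>> {"name": "arm_command", "arguments": {"plan": [[0,0,-0.002,0,0,0,1],[0,0,-0.004,0,0,0,1],[0,0,-0.006,0,0,0,1],[0,0,-0.006,0,0,0,1]]}}

```text
time_s: 7.02
tcp_pos: [0.5556, -0.0997, 0.0805]
tcp_rot: [[-0.212, 0.977, -0.001], [0.977, 0.212, 0.0], [0.0, -0.001, -1.0]]
ft_force: [0.3, 0.0, -0.8]
finger_gap: 0.0
gripper_force: 0.0
```

>>> {"name": "arm_command", "arguments": {"plan": [[0,0,-0.003,0,0,0,1],[0,0,-0.006,0,0,0,1],[0,0,-0.009,0,0,0,1],[0,0,-0.009,0,0,0,1]]}}

```text
time_s: 7.35
tcp_pos: [0.5554, -0.0996, 0.0711]
tcp_rot: [[-0.212, 0.977, -0.001], [0.977, 0.212, 0.0], [0.0, -0.001, -1.0]]
ft_force: [0.1, 0.3, 0.4]
finger_gap: -0.0001
gripper_force: 0.0
```

>>> {"name": "arm_command", "arguments": {"plan": [[0,0,-0.003,0,0,0,1],[0,0,-0.006,0,0,0,1],[0,0,-0.009,0,0,0,1],[0,0,-0.011,0,0,0,1],[0,0,-0.011,0,0,0,1]]}}

```text
time_s: 7.77
tcp_pos: [0.5555, -0.0997, 0.0603]
tcp_rot: [[-0.212, 0.977, -0.001], [0.977, 0.212, 0.0], [0.0, -0.001, -1.0]]
ft_force: [0.2, 0.2, 0.1]
finger_gap: -0.0002
gripper_force: 0.0
```

```bash
python3 - <<'E'
from h import *
s=snapshot("scene");f=s["frame"];o=get_obs();p=o["tcp_pos"];R=o["tcp_rot"];x,y=np.int32(proj(s,p)[0])-(40,50);K=6
c=cv2.resize(f[y:y+90,x:x+130],None,fx=K,fy=K,interpolation=cv2.INTER_CUBIC)
for e in proj(s,np.array([p+R@np.array(l) for l in((.011,.008,-.034),(.011,-.008,-.034),(-.011,.008,-.034),(-.011,-.008,-.034))])): cv2.circle(c,tuple(np.int32((e-(x,y)+.5)*K)),2,(0,255,0),-1)
cv2.imwrite("pics/s5.png",c); print(o["ft_force"],p)
E
```

```text
[ 0.55372163 -0.4648696   0.20938094] [ 0.55569731 -0.0997052   0.06062616]
```

View pics/s5.png

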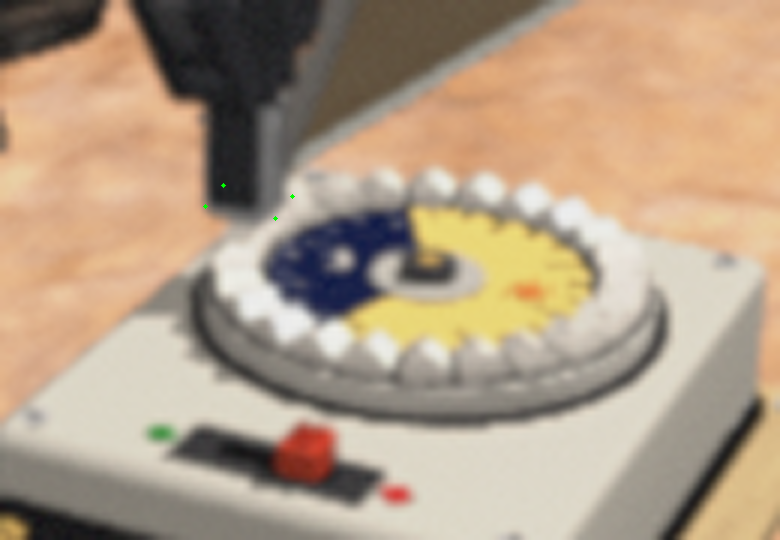

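>>> {"name": "arm_command", "arguments": {"plan": [[0,0,-0.002,0,0,0,1],[0,0,-0.004,0,0,0,1],[0,0,-0.004,0,0,0,1]]}}

```text
time_s: 8.07
tcp_pos: [0.5557, -0.0997, 0.0566]
tcp_rot: [[-0.212, 0.977, -0.0], [0.977, 0.212, 0.0], [0.0, -0.0, -1.0]]
ft_force: [-0.0, -0.6, 0.4]
finger_gap: 0.0004
gripper_force: 0.0
```

>>> {"name": "arm_command", "arguments": {"plan": [[0,0,-0.001,0,0,0,1],[0,0,-0.002,0,0,0,1],[0,0,-0.002,0,0,0,1]]}}

```text
time_s: 8.32
tcp_pos: [0.556, -0.0998, 0.0549]
tcp_rot: [[-0.212, 0.977, 0.0], [0.977, 0.212, -0.0], [-0.0, 0.0, -1.0]]
ft_force: [-0.4, 0.0, 0.8]
finger_gap: -0.0001
gripper_force: 0.0
```

>>> {"name": "arm_command", "arguments": {"plan": [[0,0,-0.001,0,0,0,1],[0,0,-0.002,0,0,0,1],[0,0,-0.002,0,0,0,1]]}}

```text
time_s: 8.57
tcp_pos: [0.5561, -0.0998, 0.0529]
tcp_rot: [[-0.212, 0.977, 0.0], [0.977, 0.212, -0.0], [-0.0, 0.0, -1.0]]
ft_force: [-1.1, 0.7, -1.0]
finger_gap: -0.0
gripper_force: 0.0
```

>>> {"name": "arm_command", "arguments": {"plan": [[0,0,-0.001,0,0,0,1],[0,0,-0.0015,0,0,0,1],[0,0,-0.0015,0,0,0,1]]}}

```text
time_s: 8.82
tcp_pos: [0.5561, -0.0998, 0.0514]
tcp_rot: [[-0.212, 0.977, 0.0], [0.977, 0.212, -0.0], [-0.0, 0.0, -1.0]]
ft_force: [-0.3, -1.1, -1.2]
finger_gap: 0.0001
gripper_force: 0.0
```

>>> {"name": "arm_command", "arguments": {"plan": [[0,0,-0.001,0,0,0,1],[0,0,-0.0015,0,0,0,1],[0,0,-0.0015,0,0,0,1]]}}

```text
time_s: 9.07
tcp_pos: [0.5562, -0.0998, 0.0511]
tcp_rot: [[-0.212, 0.977, 0.001], [0.977, 0.212, -0.0], [-0.0, 0.001, -1.0]]
ft_force: [-2.9, -0.0, 10.8]
finger_gap: -0.0001
gripper_force: 5.1
```

>>> {"name": "arm_command", "arguments": {"plan": [[0,0,-0.001,0,0,0,1],[0,0,-0.0015,0,0,0,1],[0,0,-0.0015,0,0,0,1]]}}

```text
time_s: 9.32
tcp_pos: [0.5564, -0.0998, 0.0509]
tcp_rot: [[-0.212, 0.977, 0.002], [0.977, 0.212, -0.0], [-0.001, 0.001, -1.0]]
ft_force: [-6.4, 0.8, 20.1]
finger_gap: -0.0
gripper_force: 10.3
```

>>> {"name": "arm_command", "arguments": {"plan": [[0,0,-0.001,0,0,0,1],[0,0,-0.001,0,0,0,1],[0,0,-0.001,0,0,0,1]]}}

```text
time_s: 9.57
tcp_pos: [0.5564, -0.0998, 0.0508]
tcp_rot: [[-0.212, 0.977, 0.002], [0.977, 0.212, -0.0], [-0.001, 0.002, -1.0]]
ft_force: [-9.4, 2.8, 28.3]
finger_gap: 0.0004
gripper_force: 13.8
```

>>> {"name": "arm_command", "arguments": {"plan": [[0,0,0.005,0,0,0,1],[0,0,0.013,0,0,0,1],[0,0,0.013,0,0,0,1],[0,0,0.013,0,0,0,1]]}}

```text
time_s: 9.9
tcp_pos: [0.5564, -0.0998, 0.0607]
tcp_rot: [[-0.212, 0.977, 0.001], [0.977, 0.212, -0.0], [-0.0, 0.001, -1.0]]
ft_force: [0.5, -0.2, -0.6]
finger_gap: 0.0003
gripper_force: 0.0
```

```bash
python3 - <<'E'
from h import *
o=get_obs();print(o["tcp_pos"],o["tcp_rot"][:,0],o["time_s"],o["ft_force"])
c=np.array([.567,-.155]);prev=o["tcp_pos"][:2]
for k in (0,15,30,45,55,-15,-30,-45,-55):
    t=np.radians(102.4+k);p=c+.0575*np.array([np.cos(t),np.sin(t)]);print(k,np.round(p,4))
E
```

```text
[ 0.55640275 -0.09983126  0.0607258 ] [-2.11872599e-01  9.77297250e-01 -2.93395637e-04] 9.9 [ 0.50319052 -0.15313839 -0.62488519]
0 [ 0.5547 -0.0988]
15 [ 0.5405 -0.104 ]
30 [ 0.5282 -0.1125]
45 [ 0.5186 -0.124 ]
55 [ 0.5139 -0.1329]
-15 [ 0.5696 -0.0976]
-30 [ 0.5844 -0.1002]
-45 [ 0.598  -0.1066]
-55 [ 0.6059 -0.1127]
```

>>> {"name": "arm_command", "arguments": {"plan": [[-0.005,-0.001,0,0,0,0.2,1],[-0.011,-0.003,0,0,0,0.4,1],[-0.016,-0.004,0,0,0,0.5,1],[-0.016,-0.004,-0.004,0,0,0.5,1],[-0.016,-0.004,-0.008,0,0,0.5,1],[-0.016,-0.004,-0.0105,0,0,0.5,1],[-0.016,-0.004,-0.0105,0,0,0.5,1]]}}

```text
time_s: 10.48
tcp_pos: [0.54, -0.1038, 0.051]
tcp_rot: [[-0.456, 0.89, -0.0], [0.89, 0.456, -0.0], [-0.0, -0.0, -1.0]]
ft_force: [-5.4, 0.7, 15.2]
finger_gap: 0.0004
gripper_force: 7.6
```

>>> {"name": "arm_command", "arguments": {"plan": [[0,0,0.006,0,0,0,1],[0,0,0.0105,0,0,0,1],[-0.004,-0.003,0.0105,0,0,0.2,1],[-0.008,-0.006,0.0105,0,0,0.4,1],[-0.012,-0.0085,0.0105,0,0,0.5,1],[-0.012,-0.0085,0.0065,0,0,0.5,1],[-0.012,-0.0085,0.0025,0,0,0.5,1],[-0.012,-0.0085,0,0,0,0.5,1],[-0.012,-0.0085,0,0,0,0.5,1]]}}

```text
time_s: 11.23
tcp_pos: [0.5285, -0.1124, 0.051]
tcp_rot: [[-0.671, 0.742, 0.001], [0.742, 0.671, -0.001], [-0.001, 0.0, -1.0]]
ft_force: [-4.2, -0.6, 14.2]
finger_gap: 0.0001
gripper_force: 6.7
```

>>> {"name": "arm_command", "arguments": {"plan": [[0,0,0.006,0,0,0,1],[0,0,0.0105,0,0,0,1],[-0.003,-0.004,0.0105,0,0,0.2,1],[-0.006,-0.008,0.0105,0,0,0.4,1],[-0.0097,-0.0115,0.0105,0,0,0.5,1],[-0.0097,-0.0115,0.0065,0,0,0.5,1],[-0.0097,-0.0115,0.0025,0,0,0.5,1],[-0.0097,-0.0115,0,0,0,0.5,1],[-0.0097,-0.0115,0,0,0,0.5,1]]}}

```text
time_s: 11.98
tcp_pos: [0.5187, -0.1239, 0.0511]
tcp_rot: [[-0.84, 0.543, 0.001], [0.543, 0.84, -0.001], [-0.001, -0.0, -1.0]]
ft_force: [-4.5, -0.8, 13.9]
finger_gap: -0.0001
gripper_force: 6.7
```

>>> {"name": "arm_command", "arguments": {"plan": [[0,0,0.006,0,0,0,1],[0,0,0.0115,0,0,0,1],[0.005,0.006,0.0115,0,0,-0.2,1],[0.011,0.011,0.0115,0,0,-0.4,1],[0.018,0.016,0.0115,0,0,-0.6,1],[0.026,0.02,0.0115,0,0,-0.8,1],[0.036,0.025,0.0115,0,0,-1,1]]}}

```text
time_s: 12.57
tcp_pos: [0.5544, -0.0983, 0.0612]
tcp_rot: [[-0.452, 0.892, -0.001], [0.892, 0.452, 0.0], [0.0, -0.0, -1.0]]
ft_force: [0.5, -0.5, -0.3]
finger_gap: 0.0
gripper_force: 0.0
```

>>> {"name": "arm_command", "arguments": {"plan": [[0.004,0.001,0,0,0,-0.2,1],[0.008,0.001,0,0,0,-0.4,1],[0.012,0.001,0,0,0,-0.6,1],[0.015,0.001,0,0,0,-0.8,1],[0.015,0.001,0,0,0,-1,1],[0.015,0.001,-0.004,0,0,-1,1],[0.015,0.001,-0.008,0,0,-1,1],[0.015,0.001,-0.0105,0,0,-1,1],[0.015,0.001,-0.0105,0,0,-1,1]]}}

```text
time_s: 13.32
tcp_pos: [0.5697, -0.0976, 0.0513]
tcp_rot: [[0.046, 0.999, 0.001], [0.999, -0.046, 0.0], [0.0, 0.001, -1.0]]
ft_force: [0.5, 0.7, 4.4]
finger_gap: 0.0005
gripper_force: 1.9
```

>>> {"name": "arm_command", "arguments": {"plan": [[0,0,0.006,0,0,0,1],[0,0,0.0105,0,0,0,1],[0.005,-0.001,0.0105,0,0,-0.2,1],[0.01,-0.002,0.0105,0,0,-0.4,1],[0.015,-0.0026,0.0105,0,0,-0.5,1],[0.015,-0.0026,0.0065,0,0,-0.5,1],[0.015,-0.0026,0.0025,0,0,-0.5,1],[0.015,-0.0026,0,0,0,-0.5,1],[0.015,-0.0026,0,0,0,-0.5,1]]}}

```text
time_s: 14.07
tcp_pos: [0.5843, -0.1004, 0.0513]
tcp_rot: [[0.304, 0.953, 0.0], [0.953, -0.304, -0.0], [0.0, 0.0, -1.0]]
ft_force: [-0.1, -1.4, 3.5]
finger_gap: 0.0001
gripper_force: 1.7
```

>>> {"name": "arm_command", "arguments": {"plan": [[0,0,0.006,0,0,0,1],[0,0,0.0105,0,0,0,1],[0.005,-0.002,0.0105,0,0,-0.2,1],[0.01,-0.004,0.0105,0,0,-0.4,1],[0.0135,-0.0064,0.0105,0,0,-0.5,1],[0.0135,-0.0064,0.0065,0,0,-0.5,1],[0.0135,-0.0064,0.0025,0,0,-0.5,1],[0.0135,-0.0064,0,0,0,-0.5,1],[0.0135,-0.0064,0,0,0,-0.5,1]]}}

```text
time_s: 14.82
tcp_pos: [0.5977, -0.1067, 0.0513]
tcp_rot: [[0.54, 0.842, 0.0], [0.842, -0.54, -0.0], [0.0, 0.0, -1.0]]
ft_force: [0.3, -0.7, 3.5]
finger_gap: -0.0001
gripper_force: 1.6
```

>>> {"name": "arm_command", "arguments": {"plan": [[0,0,0.015,0,0,0,1],[-0.01,-0.015,0.045,0,0,0,1],[-0.025,-0.04,0.07,0,0,0,1],[-0.04,-0.065,0.09,0,0,0,1],[-0.053,-0.082,0.1,0,0,0,1],[-0.053,-0.082,0.1,0,0,0,1],[-0.053,-0.082,0.1,0,0,0,1]]}}

```text
time_s: 15.4
tcp_pos: [0.5443, -0.1894, 0.1514]
tcp_rot: [[0.542, 0.84, 0.001], [0.84, -0.542, 0.0], [0.001, 0.001, -1.0]]
ft_force: [0.5, -0.1, -0.2]
finger_gap: 0.0001
gripper_force: 0.0
```

```bash
python3 - <<'E'
from fit import *
import pickle
np.set_printoptions(precision=4,suppress=True)
w=snapshot("wrist");o=get_obs();pickle.dump(w,open("w3.pkl","wb"));print(o["tcp_pos"],o["time_s"])
x,q=fit(w,(.567,-.155)); print(x[:2],np.degrees(x[2])%360,x[3],q)
c=np.array([.567,-.155]);A=np.radians(102.4)
u0=proj(w,[[*c,.08]])[0];print(u0)
x0,y0=np.int32(u0)-(125,125)
x0=max(x0,0);y0=max(y0,0);K=3
im=cv2.resize(w["frame"][y0:y0+195,x0:x0+250],None,fx=K,fy=K,interpolation=cv2.INTER_CUBIC)
for k in range(-12,12):
    t=A+np.radians(15*k)
    for u in proj(w,[[c[0]+r*np.cos(t),c[1]+r*np.sin(t),.0875] for r in(.0635,)]):
        cv2.circle(im,tuple(np.int32(np.round((u-(x0,y0)+.5)*K))),2,(0,0,255) if abs(k)<=4 else (0,200,0),-1)
cv2.imwrite("pics/w3.png",im)
E
```

```text
[ 0.5443 -0.1885  0.1505] 15.45
[ 0.5683 -0.1545] 102.6648213628495 0.046080165278214597 2.3816806080030677
[319.8682 167.0559]
```

View pics/w3.png

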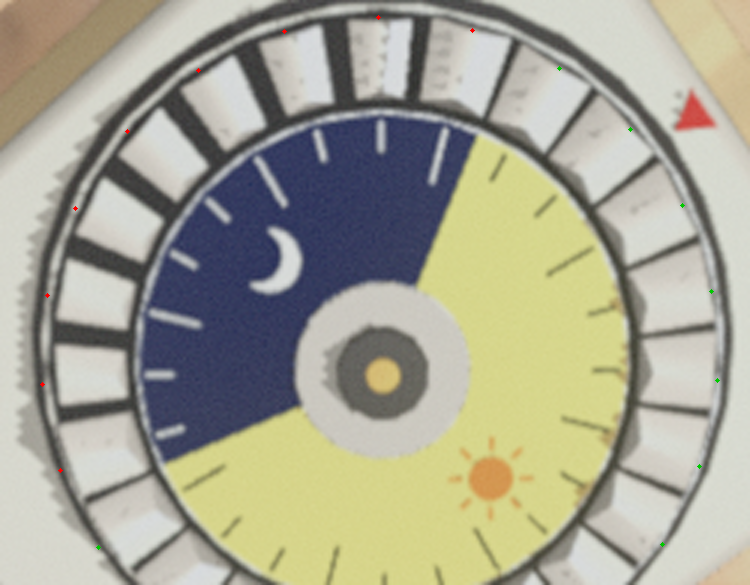

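>>> {"name": "arm_command", "arguments": {"plan": [[0.015,0.02,-0.01,0,0,-0.1,1],[0.035,0.045,-0.03,0,0,-0.2,1],[0.055,0.067,-0.06,0,0,-0.32,1],[0.0623,0.0764,-0.08,0,0,-0.32,1],[0.0623,0.0764,-0.09,0,0,-0.32,1],[0.0623,0.0764,-0.09,0,0,-0.32,1],[0.0623,0.0764,-0.09,0,0,-0.32,1]]}}

```text
time_s: 16.03
tcp_pos: [0.6058, -0.1118, 0.0599]
tcp_rot: [[0.673, 0.74, -0.003], [0.74, -0.673, 0.0], [-0.002, -0.002, -1.0]]
ft_force: [-0.1, -0.6, 0.5]
finger_gap: 0.0001
gripper_force: 0.0
```

```bash
python3 - <<'E'
from h import *
o=get_obs();p=o["tcp_pos"];d=p[:2]-[.568,-.1548];print(p,np.hypot(*d),np.degrees(np.arctan2(d[1],d[0]))-102.5,np.degrees(np.arctan2(o["tcp_rot"][1,0],o["tcp_rot"][0,0]))-102.5)
E
```

```text
[ 0.6057979  -0.11182521  0.05992321] 0.05723210620005814 -53.832811800213626 -54.79503483837567
```

>>> {"name": "arm_command", "arguments": {"plan": [[0.0006,-0.0004,0,0,0,0,1],[0.0006,-0.0004,-0.004,0,0,0,1],[0.0006,-0.0004,-0.008,0,0,0,1],[0.0006,-0.0004,-0.0105,0,0,0,1],[0.0006,-0.0004,-0.0105,0,0,0,1],[0.0006,-0.0004,-0.0105,0,0,0,1]]}}

```text
time_s: 16.53
tcp_pos: [0.6085, -0.1136, 0.0513]
tcp_rot: [[0.674, 0.738, 0.002], [0.738, -0.674, -0.001], [0.001, 0.002, -1.0]]
ft_force: [0.6, -1.6, 2.9]
finger_gap: -0.0002
gripper_force: 1.7
```

>>> {"name": "arm_command", "arguments": {"plan": [[0,0,0.006,0,0,0,1],[0,0,0.014,0,0,0,1],[-0.015,0.006,0.014,0,0,0.2,1],[-0.03,0.012,0.014,0,0,0.4,1],[-0.045,0.012,0.014,0,0,0.6,1],[-0.055,0.01,0.014,0,0,0.8,1],[-0.065,0.006,0.014,0,0,1,1]]}}

```text
time_s: 17.12
tcp_pos: [0.5418, -0.1062, 0.065]
tcp_rot: [[0.208, 0.978, -0.0], [0.978, -0.208, 0.0], [0.0, -0.0, -1.0]]
ft_force: [0.5, 0.3, -0.5]
finger_gap: 0.0001
gripper_force: 0.0
```

>>> {"name": "arm_command", "arguments": {"plan": [[-0.005,-0.004,0,0,0,0.2,1],[-0.01,-0.008,0,0,0,0.4,1],[-0.016,-0.014,0,0,0,0.6,1],[-0.022,-0.02,0,0,0,0.8,1],[-0.0265,-0.0265,0,0,0,1,1]]}}

```text
time_s: 17.53
tcp_pos: [0.5156, -0.1332, 0.065]
tcp_rot: [[-0.308, 0.951, -0.0], [0.951, 0.308, 0.0], [0.0, -0.0, -1.0]]
ft_force: [-0.5, 0.0, 0.1]
finger_gap: -0.0002
gripper_force: 0.0
```

>>> {"name": "arm_command", "arguments": {"plan": [[0,0,0,0,0,0.2,1],[0,0,0,0,0,0.4,1],[0,0,0,0,0,0.6,1],[0,0,0,0,0,0.8,1],[0,0,0,0,0,1,1],[0,0,0,0,0,1,1]]}}

```text
time_s: 18.03
tcp_pos: [0.5161, -0.1332, 0.065]
tcp_rot: [[-0.741, 0.672, 0.0], [0.672, 0.741, 0.0], [0.0, 0.0, -1.0]]
ft_force: [0.5, 0.6, 0.1]
finger_gap: -0.0001
gripper_force: 0.0
```

>>> {"name": "arm_command", "arguments": {"plan": [[0,0,-0.002,0,0,0.2,1],[0,0,-0.003,0,0,0.4,1],[0,0,-0.003,0,0,0.6,1],[0,0,-0.003,0,0,0.65,1],[0,0,-0.003,0,0,0.65,1],[0,0,-0.003,0,0,0.65,1]]}}

```text
time_s: 18.53
tcp_pos: [0.5162, -0.1332, 0.0617]
tcp_rot: [[-0.92, 0.391, 0.0], [0.391, 0.92, 0.0], [-0.0, 0.0, -1.0]]
ft_force: [0.1, 0.9, -0.5]
finger_gap: 0.0005
gripper_force: 0.0
```

```bash
python3 - <<'E'
from h import *
o=get_obs();p=o["tcp_pos"];d=p[:2]-[.568,-.1548];print(o["time_s"],p,np.hypot(*d),np.degrees(np.arctan2(d[1],d[0]))-102.5,np.degrees(np.arctan2(o["tcp_rot"][1,0],o["tcp_rot"][0,0]))-102.5)
E
```

```text
18.5333 [ 0.5161947  -0.13318651  0.06174051] 0.05613316605045792 54.85380420324441 54.46413281531795
```

>>> {"name": "arm_command", "arguments": {"plan": [[0,0,-0.004,0,0,0,1],[0,0,-0.008,0,0,0,1],[0,0,-0.011,0,0,0,1],[0,0,-0.011,0,0,0,1],[0,0,-0.011,0,0,0,1]]}}

```text
time_s: 18.95
tcp_pos: [0.5167, -0.1334, 0.0512]
tcp_rot: [[-0.921, 0.389, 0.001], [0.389, 0.921, -0.0], [-0.001, 0.0, -1.0]]
ft_force: [-2.0, 0.3, 8.1]
finger_gap: -0.0002
gripper_force: 4.1
```

>>> {"name": "arm_command", "arguments": {"plan": [[0,0,0.015,0,0,0,1],[0.0,0,0.05,0,0,0.1,1],[0.01,-0.015,0.085,0,0,0.3,1],[0.02,-0.03,0.12,0,0,0.5,1],[0.03,-0.045,0.155,0,0,0.7,1],[0.04,-0.055,0.185,0,0,0.9,1],[0.04,-0.055,0.185,0,0,0.9,1],[0.04,-0.055,0.185,0,0,0.9,1]]}}

```text
time_s: 19.62
tcp_pos: [0.5576, -0.1891, 0.2367]
tcp_rot: [[-0.998, -0.07, 0.003], [-0.07, 0.998, -0.001], [-0.003, -0.001, -1.0]]
ft_force: [-0.3, 0.2, -1.1]
finger_gap: 0.0
gripper_force: 0.0
```

```bash
python3 - <<'E'
from fit import *
import pickle
np.set_printoptions(precision=4,suppress=True)
w=snapshot("wrist");o=get_obs();pickle.dump(w,open("w4.pkl","wb"));print(o["tcp_pos"],o["time_s"],np.degrees(np.arctan2(o["tcp_rot"][1,0],o["tcp_rot"][0,0])))
x,q=fit(w,(.568,-.155)); print(x[:2],np.degrees(x[2])%360,x[3],q)
for d in spot_point(w,"selector_knob")[:2]: print(d["pixel"],d["confidence"],onz(w,[d["pixel"]],.081))
hsv=cv2.cvtColor(w["frame"],cv2.COLOR_BGR2HSV)
def cen(m):
    n,l,st,ce=cv2.connectedComponentsWithStats(m); return [(tuple(np.round(ce[i],1)),int(st[i,4]),onz(w,[ce[i]],.07)[0][:2]) for i in range(1,n) if st[i,4]>25]
u=np.int32(proj(w,[[.468,-.171,.08]])[0]);M=np.zeros((480,640),np.uint8);cv2.circle(M,tuple(map(int,u)),75,255,-1)
print("red",cen((cv2.inRange(hsv,(0,130,70),(9,255,255))|cv2.inRange(hsv,(172,130,70),(180,255,255)))&M));print("green",cen(cv2.inRange(hsv,(45,100,40),(85,255,255))&M))
c=x[:2];us=proj(w,[[c[0]+.07*np.cos(t),c[1]+.07*np.sin(t),.08] for t in np.arange(0,6.3,.3)])
pt=np.r_[us,[u]];x0,y0=np.int32(pt.min(0))-12;x1,y1=np.int32(pt.max(0))+12;x0=max(x0,0);y0=max(y0,0)
im=w["frame"][y0:y1,x0:x1];K=min(800/im.shape[1],600/im.shape[0])*.99
cv2.imwrite("pics/w4.png",cv2.resize(im,None,fx=K,fy=K,interpolation=cv2.INTER_CUBIC));print(x0,y0,K)
E
```

```text
[ 0.5562 -0.1883  0.2349] 19.6667 -175.97124852949125
[ 0.5681 -0.1549] 102.9874652079141 0.04586184970661321 2.7672877472749917
[350.9, 88.2] 0.74 [[ 0.4669 -0.1705  0.081 ]]
red [((np.float64(346.3), np.float64(88.9)), 345, array([ 0.4671, -0.1733])), ((np.float64(311.9), np.float64(90.6)), 59, array([ 0.4702, -0.1995]))]
green [((np.float64(401.7), np.float64(87.8)), 60, array([ 0.4633, -0.1309]))]
260 77 2.5384615384615388
```

View pics/w4.png

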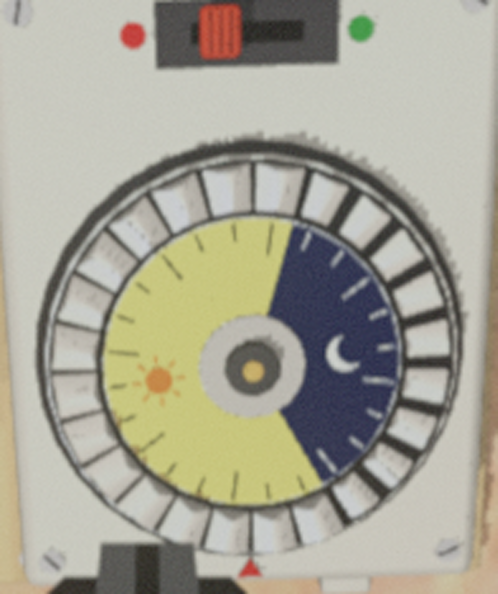

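>>> {"name": "arm_command", "arguments": {"plan": [[-0.03,-0.001,-0.02,0,0,0,1],[-0.06,-0.003,-0.045,0,0,0,1],[-0.0875,-0.0045,-0.08,0,0,0,1],[-0.0875,-0.0045,-0.115,0,0,0,1],[-0.0875,-0.0045,-0.145,0,0,0,1],[-0.0875,-0.0045,-0.165,0,0,0,1],[-0.0875,-0.0045,-0.175,0,0,0,1],[-0.0875,-0.0045,-0.175,0,0,0,1],[-0.0875,-0.0045,-0.175,0,0,0,1]]}}

```text
time_s: 20.47
tcp_pos: [0.4678, -0.1921, 0.06]
tcp_rot: [[-0.997, -0.072, -0.002], [-0.072, 0.997, 0.001], [0.002, 0.001, -1.0]]
ft_force: [-1.0, -0.6, 0.5]
finger_gap: 0.0003
gripper_force: 0.0
```

>>> {"name": "arm_command", "arguments": {"plan": [[0,-0.001,-0.005,0,0,0,1],[0,-0.001,-0.01,0,0,0,1],[0,-0.001,-0.014,0,0,0,1],[0,-0.001,-0.017,0,0,0,1],[0,-0.001,-0.017,0,0,0,1],[0,-0.001,-0.017,0,0,0,1]]}}

```text
time_s: 20.97
tcp_pos: [0.4686, -0.1937, 0.0434]
tcp_rot: [[-0.997, -0.072, -0.0], [-0.072, 0.997, 0.0], [0.0, 0.0, -1.0]]
ft_force: [0.9, 0.3, 0.7]
finger_gap: 0.0001
gripper_force: 0.0
```

Now push along +y (with the slight −x slope), to about y −0.170, reading forces.

>>> {"name": "arm_command", "arguments": {"plan": [[-0.0003,0.003,0,0,0,0,1],[-0.0006,0.006,0,0,0,0,1],[-0.0008,0.009,0,0,0,0,1],[-0.001,0.012,0,0,0,0,1],[-0.0013,0.015,0,0,0,0,1],[-0.0016,0.018,0,0,0,0,1],[-0.0018,0.021,0,0,0,0,1],[-0.002,0.024,0,0,0,0,1],[-0.002,0.024,0,0,0,0,1],[-0.002,0.024,0,0,0,0,1]]}}

```text
time_s: 21.8
tcp_pos: [0.4667, -0.1692, 0.0435]
tcp_rot: [[-0.997, -0.073, 0.0], [-0.073, 0.997, 0.001], [-0.0, 0.001, -1.0]]
ft_force: [0.1, 0.4, 0.9]
finger_gap: -0.0002
gripper_force: 0.1
```

>>> {"name": "arm_command", "arguments": {"plan": [[0,0.001,0,0,0,0,1],[-0.0001,0.002,0,0,0,0,1],[-0.0002,0.003,0,0,0,0,1],[-0.0002,0.003,0,0,0,0,1]]}}

```text
time_s: 22.13
tcp_pos: [0.4667, -0.169, 0.0435]
tcp_rot: [[-0.997, -0.071, -0.0], [-0.071, 0.997, -0.005], [0.0, -0.005, -1.0]]
ft_force: [-0.1, -8.7, -1.9]
finger_gap: 0.0001
gripper_force: 4.3
```

>>> {"name": "arm_command", "arguments": {"plan": [[0,-0.004,0,0,0,0,1],[0,-0.01,0,0,0,0,1],[0,-0.012,0.01,0,0,0,1],[0,-0.012,0.035,0,0,0,1],[0.03,-0.015,0.07,0,0,0,1],[0.06,-0.02,0.11,0,0,0,1],[0.085,-0.023,0.15,0,0,0,1],[0.09,-0.023,0.19,0,0,0,1],[0.09,-0.023,0.19,0,0,0,1],[0.09,-0.023,0.19,0,0,0,1]]}}

```text
time_s: 22.97
tcp_pos: [0.5602, -0.1905, 0.2391]
tcp_rot: [[-0.997, -0.072, 0.008], [-0.072, 0.997, -0.002], [-0.008, -0.002, -1.0]]
ft_force: [-0.2, -0.0, -0.5]
finger_gap: -0.0001
gripper_force: 0.0
```

```bash
python3 - <<'E'
from fit import *
import pickle
np.set_printoptions(precision=4,suppress=True)
w=snapshot("wrist");o=get_obs();print(o["tcp_pos"],o["time_s"])
v=pickle.load(open("w4.pkl","rb"))
def red(w):
    hsv=cv2.cvtColor(w["frame"],cv2.COLOR_BGR2HSV);M=np.zeros((480,640),np.uint8);cv2.circle(M,tuple(map(int,proj(w,[[.468,-.171,.08]])[0])),75,255,-1)
    n,l,st,ce=cv2.connectedComponentsWithStats((cv2.inRange(hsv,(0,130,70),(9,255,255))|cv2.inRange(hsv,(172,130,70),(180,255,255)))&M)
    i=1+np.argmax(st[1:,4]);return onz(w,[ce[i]],.078)[0]
print("knob moved",red(w)-red(v))
x,q=fit(w,(.568,-.155)); print(x[:2],np.degrees(x[2])%360,q)
# brightness of the gaps between tabs, rel. angle
c=x[:2];g=cv2.cvtColor(w["frame"],cv2.COLOR_BGR2GRAY).astype(np.float32)
for k in range(-12,12):
    a=np.radians(102.6+15*k+7.5+np.arange(-5,5.1,.25)[:,None]);r=np.arange(.053,.061,.0005)[None]
    u=proj(w,np.stack([c[0]+r*np.cos(a),c[1]+r*np.sin(a),np.full(np.broadcast(a,r).shape,.082)],-1).reshape(-1,3)).astype(np.float32)
    b=cv2.remap(g,u[:,:1],u[:,1:],cv2.INTER_LINEAR).reshape(len(a),-1).mean(1);print((15*k+7.5),"dark deg",round(float((b<110).sum()*.25),2),"min",int(b.min()))
E
```

```text
[ 0.5584 -0.1901  0.2363] 23.0167
knob moved [-0.0017  0.0174  0.    ]
[ 0.5682 -0.1549] 103.03160170251168 2.759655596551939
-172.5 dark deg 0.0 min 125
-157.5 dark deg 0.0 min 124
-142.5 dark deg 0.0 min 117
-127.5 dark deg 0.0 min 116
-112.5 dark deg 0.25 min 109
-97.5 dark deg 0.75 min 94
-82.5 dark deg 1.0 min 96
-67.5 dark deg 2.5 min 58
-52.5 dark deg 4.0 min 57
-37.5 dark deg 3.75 min 55
-22.5 dark deg 3.5 min 54
-7.5 dark deg 3.75 min 53
7.5 dark deg 3.75 min 53
22.5 dark deg 3.5 min 54
37.5 dark deg 3.75 min 57
52.5 dark deg 3.75 min 58
67.5 dark deg 2.0 min 65
82.5 dark deg 0.75 min 102
97.5 dark deg 0.75 min 94
112.5 dark deg 0.75 min 97
127.5 dark deg 0.75 min 101
142.5 dark deg 0.0 min 115
157.5 dark deg 0.0 min 120
172.5 dark deg 0.0 min 123
```

```bash
python3 -c "
from cell import *
print(hand_in())"
```

```text
the job is handed in; nothing more can be done
None
```

I handed the job in at about 23 s: the last pictures show all nine night tabs down and the day tabs up, and the selector was then pushed to its stop at the green dot. I pressed the tabs one at a time rather than sliding along the ring, and the first press pushed harder than needed, at about 28 N.

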